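# Match the hinge to its twin and cover that half of the screw box

### The job

Put the loose black iron hinge that lies on the stool top into the compartment of the clear screw box that already holds the other hinge of the same size (a smaller hinge lies in another compartment), then slide the box's half-size cover all the way to the end of its track so that it covers that compartment. The cover may be in the way at first. Leave the other parts in the box where they lie and do not disturb the things standing around.

Things in the scene. Friction and masses are not known exactly. Their poses are not given: they have to be found in the camera images.
- hinge: the loose black iron butt hinge, folded flat: 64 mm long (x) x 30 mm wide (y); leaves 9 mm thick, with a 12 mm thick round knuckle along the +y edge; 0.11 kg. Lies on the stool top. Origin: centre of its underside, z up
- twin_hinge: the other hinge of the same shape and size, lying in one of the four compartments of the screw box; origin as for the loose hinge. The loose hinge may lie beside it or on top of it
- small_hinge: smaller folded black hinge in another compartment: 40 x 20 x 8 mm; origin at the centre of its underside
- corner_bracket: flat black L bracket in another compartment: 55 x 55 x 4 mm, bars 18 mm wide; origin at the centre of its underside's outline
- barrel_bolt: small black door bolt in another compartment: 66 x 28 x 22 mm high; origin at the centre of its underside
- screw_box: clear plastic screw box fixed to the stool top, outside 216 x 216 x 48 mm high, walls and dividers 4 mm thick, floor 4 mm; one divider along x and one along y make 2 x 2 open compartments. Origin: centre of its underside; z up. Its cover slides along its y axis
- bay0 (a point): centre of the inner floor of the compartment at box -x, -y; axes as the box's. The compartment is 102 x 102 mm inside and 44 mm deep
- bay1 (a point): centre of the inner floor of the compartment at box +x, -y; axes as the box's. The compartment is 102 x 102 mm inside and 44 mm deep
- bay2 (a point): centre of the inner floor of the compartment at box -x, +y; axes as the box's. The compartment is 102 x 102 mm inside and 44 mm deep
- bay3 (a point): centre of the inner floor of the compartment at box +x, +y; axes as the box's. The compartment is 102 x 102 mm inside and 44 mm deep
- cover (a joint): travel in m of the clear cover along the box's +y axis. The cover is a slab 214 mm (x) x 110 mm (y) x 5 mm, underside 49 mm and top 54 mm above the stool top, that covers half of the box: at 0 it covers the two -y compartments fully, at 0.106 (other end of its track) the two +y compartments. It starts anywhere between and stays where it is left; about 2 N moves it
- cover_handle (a point): top centre of the grey bar handle on the middle of the cover: bar 70 mm long along box x, 12 mm thick along box y, standing 26 mm above the cover, its top 80 mm above the stool top
- hex_set: grey hex key set, bystander beside the loose hinge: 100 (x) x 26 (y) x 19 mm high; origin at the centre of its underside
- clamp: aluminium clamp with quick-release lever, lying on its side, bystander on the -y side of the loose hinge: bar 150 mm along x, 14 mm wide, two 60 mm jaws to its -y, 30 mm high; origin under the middle of the bar
- mallet: mallet with orange head, bystander: 245 mm long (x), head 48 mm thick and 80 mm wide at its -x end; origin under the middle
- tape_measure: grey tape measure, bystander: 62 x 34 x 58 mm high; origin at the centre of its underside
- glue: white glue bottle, bystander: 48 mm diameter, 95 mm high; origin at the centre of its underside
There are look-alikes about, which are no part of the job. What is shaped like the hinge but blue is not meant. Leave any red look-alike of the twin_hinge alone.

How it is judged:
At the end, for the whole second after the job is handed in: Both 64 mm hinges rest in one compartment (each origin within 51 mm of its centre in box x and y, under 30 mm above its floor), and the cover is within 6 mm of the end of its track over that half: joint below 0.006 m for -y compartments, above 0.100 m for +y ones (((x of hinge in the frame of bay0 between -0.051 and 0.051 m and y of hinge in the frame of bay0 between -0.051 and 0.051 m and z of hinge in the frame of bay0 between -0.01 and 0.03 m and x of twin_hinge in the frame of bay0 between -0.051 and 0.051 m and y of twin_hinge in the frame of bay0 between -0.051 and 0.051 m and z of twin_hinge in the frame of bay0 between -0.01 and 0.03 m and value of joint cover below 0.006 m) or (x of hinge in the frame of bay1 between -0.051 and 0.051 m and y of hinge in the frame of bay1 between -0.051 and 0.051 m and z of hinge in the frame of bay1 between -0.01 and 0.03 m and x of twin_hinge in the frame of bay1 between -0.051 and 0.051 m and y of twin_hinge in the frame of bay1 between -0.051 and 0.051 m and z of twin_hinge in the frame of bay1 between -0.01 and 0.03 m and value of joint cover below 0.006 m) or (x of hinge in the frame of bay2 between -0.051 and 0.051 m and y of hinge in the frame of bay2 between -0.051 and 0.051 m and z of hinge in the frame of bay2 between -0.01 and 0.03 m and x of twin_hinge in the frame of bay2 between -0.051 and 0.051 m and y of twin_hinge in the frame of bay2 between -0.051 and 0.051 m and z of twin_hinge in the frame of bay2 between -0.01 and 0.03 m and value of joint cover above 0.1 m) or (x of hinge in the frame of bay3 between -0.051 and 0.051 m and y of hinge in the frame of bay3 between -0.051 and 0.051 m and z of hinge in the frame of bay3 between -0.01 and 0.03 m and x of twin_hinge in the frame of bay3 between -0.051 and 0.051 m and y of twin_hinge in the frame of bay3 between -0.051 and 0.051 m and z of twin_hinge in the frame of bay3 between -0.01 and 0.03 m and value of joint cover above 0.1 m)) and linear speed of each of hinge, twin_hinge below 0.02 m/s); the robot touches nothing.
It fails at once if another part in the box (small hinge, bracket or bolt) is moved more than 30 mm (distance of any of small_hinge, corner_bracket, barrel_bolt from where it was at the start of the episode above 0.03 m).
It fails at once if a thing standing around (hex set, clamp, mallet, tape measure or glue) is moved more than 30 mm (distance of any of hex_set, clamp, mallet, tape_measure, glue from where it was at the start of the episode above 0.03 m).
It also fails if it takes over 64 s, if anything falls off the work surface, if the arm or the gripper's body presses on something with over 40 N, if the wrist force passes 120 N, or if a joint passes its speed limit or range.

### The arm

A 6-joint arm with a two-finger parallel gripper is mounted at the origin on the work surface. World frame = base frame: x ahead of the robot, y to its left, z up, the work surface at z = 0. Lengths are in m, angles in rad, forces in N, time in s.
With the tool pointing down it reaches from about 0.3 to 1 m from the base axis. Payload 5.1 kg.
Tool frame: the origin (TCP) lies at the very end of the fingers, on their centre line; the grasp point (between the pads) lies grip_depth behind it (grip_depth is the distance from the TCP to the grasp point, in m); z points along the fingers, y is the line along which they close (so a half turn about z gives the same grasp; the last joint's range is limited). The gripper opens to 95 mm and grips with 3 to 60 N. Pads are 20 mm wide; open, the fingers measure 119 mm over their backs; the gripper's body (75 mm by 180 mm) begins 59 mm behind the grasp point.
Start: joints at [1.075, 0.124, 1.65, -0, 1.367, -0.083], TCP at [0.261, 0.595, 0.215] pointing down, gripper open.
Joint ranges: [-2.61, 2.61], [-1.02, 2.33], [0.03, 2.71], [-1.35, 4.49], [0.32, 2.68], [-2.91, 2.91]. Speed limits (rad/s): [2.57, 2.57, 3.14, 3.14, 3.14, 3.14].

### API

Orientations are given as a unit quaternion [w, x, y, z].
In Python, from station import * gives the robot as it stands.
- The arm moves only by the tool send_rows, never from a script. Its argument "deltas" is a list of rows, each a list of 6 numbers: the shift along the tool's x, y, z normalised to -1 to 1, where 1 is 800 mm, then the turn, a rotation vector about the tool's x, y, z normalised to -1 to 1, where 1 is 90 degrees. A call has 1 to 20 rows; each row is the pose to reach, as a shift and turn from the pose commanded when the call began, along the tool's axes at that moment; what a row does not reach only later rows make up. A row lasts 1/8 s, in which the tool goes at most 62.5 mm and 10.7 degrees, less where a joint would pass 70% of its speed; a pose out of reach is approached as far as the arm can. A call with a number of a shift or a turn outside -1 to 1 is refused whole. A call with a gripper value outside its range is refused whole. "claw" is the closure, from 0 (fully open) to 1 (shut), set as the call begins (left out, the last holds). The fingers move at their own pace and stop on an object; "grip_force" is the grip in N (left out, the last holds). Time passes only in rows, so rows that repeat a pose let the fingers close. It gives the time, the measured TCP pose, the force, the opening and the grip force at its end, in the units of the state.
- get_obs(): the state, without advancing time (a new reading comes with each control period).
- snapshot(name): name is "scene" or "side" or "wrist"; returns a dict with "frame" (420x560x3 uint8, red, green, blue), "mtx" (3x3 intrinsics, pixels), "R" (3x3) and "t" (3): a world point X has camera coordinates R X + t; the wrist camera has in their place "T_tool_cam" (4x4, takes a point from camera to tool coordinates, whose origin is the TCP and whose axes are the flange's). Camera axes: x right, y down, z forward; pixel columns grow to the right and rows downward; lengths in m; the calibration is good to about 2 mm. A picture is of the moment at which its call begins: read the wrist's pose just before it. There is no depth.
- job_done(): hands the job in; it is judged then, once.
Trained networks look in a picture, given as the dict that the camera call returned (one of the last four; its "shot" number tells which), for a name from the list of things; names that differ only in an ending like _2 or _b are one class to them, and where a whole thing is asked for, a point or a joint stands for the part that bears it (a point fixed in the world has none). Each returns a list of dicts, best first, with "conf" (0 to 1); they miss things now and then, are a little off and sometimes report something else, mostly with a low value. They report only what shows in the picture. A call takes as long as a camera call. They do not tell look-alikes from the thing itself.
- find_in(picture, target): "position" ([column, row] in pixels, amid what is visible of it).
- silhouettes(picture, target): "mask" (420x560 bool, what is visible of it) and "position" ([column, row] in pixels, amid what is visible of it).
- place_of(picture, target): "position" ([column, row] in pixels: a listed point, or the origin of a listed thing).
The state is a dict: "t": time; "qpos": joint angles; "qvel": joint speeds; "joint_efforts": joint torques, N m; "tool_pos": TCP position; "tcp_rot": TCP orientation; "contact_force": force on the tool from outside, world axes, zero at the start; "ft_torque": the same for the moment, N m; "opening": finger opening in m; "grasp_force": force on a finger pad.
Only numpy, scipy, OpenCV 4.12 (cv2) and the standard library are available. Lean on these libraries where they do the work, as an engineer would, in place of code of your own. Each camera call takes 0.05 s, during which the arm holds its last target. There are 200 camera calls.

## Working session

There is one attempt and no reset: what is moved stays moved. The work goes in short steps, Python scripts to look and compute and a tool call to move; the robot and the scene stay as the last step left them, time stands still between calls to the robot, and variables do not carry over. Pictures are saved under pics/ and viewed, at most 10 in all, crops included, and the job is handed in when it is done.

Besides the shell and the picture viewer there is one more tool, called in YAML: its name, and indented under it one key for each argument. send_rows: Moves the arm, as the interface text tells. Its arguments: {"type":"object","properties":{"deltas":{"type":"array"},"claw":{"type":"number"},"grip_force":{"type":"number"}},"required":["deltas"]}

```bash
mkdir -p pics; ls
python3 - <<'E'
from station import *
import cv2
o=get_obs(); print({k:o[k] for k in ('t','tool_pos','tcp_rot','opening')})
for n in ('scene','side'):
    s=snapshot(n); cv2.imwrite(f'pics/{n}0.png',s['frame'][:,:,::-1]); print(n,s['mtx'].tolist(),s['R'].tolist(),s['t'].tolist())
    for k in ('hinge','twin_hinge','small_hinge','screw_box','cover_handle','bay0','bay1','bay2','bay3','hex_set','clamp'):
        print(k,[(([round(float(v)) for v in d['position']]),round(float(d['conf']),2)) for d in place_of(s,k)[:4]])
E
```

```text
pics
{'t': 0.0, 'tool_pos': array([0.26048826, 0.59480358, 0.21337272]), 'tcp_rot': array([-2.94991973e-04,  2.04949178e-01,  9.78772061e-01, -1.00038084e-03]), 'opening': 0.0951623239362464}
scene [[380.07222984799836, 0.0, 285.3395404064002], [0.0, 380.07222984799836, 202.22143950477553], [0.0, 0.0, 1.0]] [[-0.688932619711809, 0.7244919125091355, 0.021984408244914485], [0.4484334081030641, 0.4498603468630945, -0.7723555831463169], [-0.5694552870894208, -0.5222424121316379, -0.6348098447384333]] [0.4424312517786924, -0.18039362766224817, 1.0654147093855175]
hinge [([408, 272], 0.97), ([453, 240], 0.72), ([373, 310], 0.7)]
twin_hinge [([219, 155], 0.57), ([237, 184], 0.51)]
small_hinge []
screw_box [([268, 186], 0.8)]
cover_handle [([280, 166], 0.93)]
bay0 [([304, 189], 0.96), ([261, 208], 0.94), ([278, 168], 0.76), ([236, 185], 0.73)]
bay1 [([304, 189], 0.96), ([261, 208], 0.94), ([278, 168], 0.76), ([236, 185], 0.73)]
bay2 [([304, 189], 0.96), ([261, 208], 0.94), ([278, 168], 0.76), ([236, 185], 0.73)]
bay3 [([304, 189], 0.96), ([261, 208], 0.94), ([278, 168], 0.76), ([236, 185], 0
[... 423 characters left out ...]
496049375, 0.9427025879353228]
hinge [([161, 165], 0.82), ([259, 150], 0.78), ([217, 158], 0.6)]
twin_hinge [([282, 285], 0.9), ([276, 356], 0.84)]
small_hinge [([235, 296], 0.57), ([217, 159], 0.42)]
screw_box [([252, 267], 0.81), ([283, 286], 0.7)]
cover_handle [([248, 232], 0.86)]
bay0 [([282, 284], 0.92), ([230, 293], 0.83), ([251, 268], 0.65), ([247, 234], 0.4)]
bay1 [([282, 284], 0.92), ([230, 293], 0.83), ([251, 268], 0.65), ([247, 234], 0.4)]
bay2 [([282, 284], 0.92), ([230, 293], 0.83), ([251, 268], 0.65), ([247, 234], 0.4)]
bay3 [([282, 284], 0.92), ([230, 293], 0.83), ([251, 268], 0.65), ([247, 234], 0.4)]
hex_set [([212, 142], 0.55)]
clamp [([207, 179], 0.73), ([252, 266], 0.57)]
```

Run:
```python
import cv2
for n in ('scene','side'):
    a=cv2.imread(f'pics/{n}0.png'); cv2.imwrite(f'pics/{n}0b.png',cv2.resize(a,(784,588),interpolation=cv2.INTER_CUBIC))
```

```text
(no output)
```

View pics/scene0b.png

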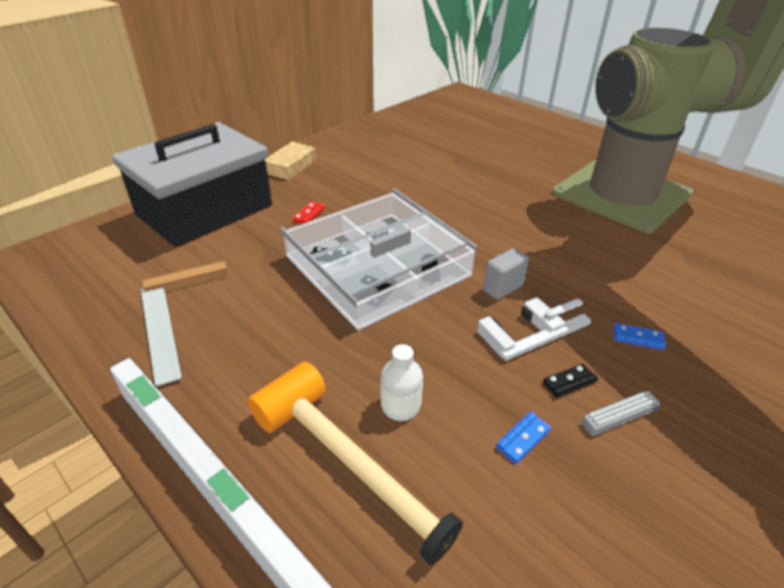

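View pics/side0b.png

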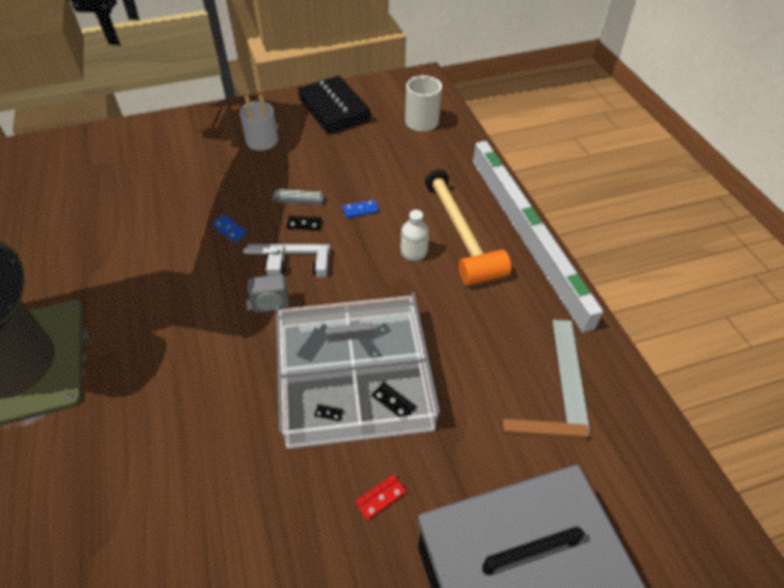

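The scene view shows three hinge-shaped things on the stool top. The black one is at scene (408,272) / side (217,158). The blue ones are at scene (453,240) and (373,310) / side (161,165) and (259,150). The twin in the box is at side (282,285), and a red look-alike sits at side (276,356). The small hinge is at (235,296). I choose the black hinge. The twin's compartment is on the uncovered half of the box, nearest the side camera.

```bash
cat > h.py <<'E'
from station import *
import numpy as np, cv2
from scipy.spatial.transform import Rotation as Ro
def cam(s,o=None):
    if 'R' in s: return s['mtx'],np.array(s['R']),np.array(s['t'])
    q=o['tcp_rot']; T=np.eye(4); T[:3,:3]=Ro.from_quat([q[1],q[2],q[3],q[0]]).as_matrix(); T[:3,3]=o['tool_pos']
    M=np.linalg.inv(T@s['T_tool_cam']); return s['mtx'],M[:3,:3],M[:3,3]
def plane(c,px,z):
    K,R,t=c; p=np.atleast_2d(np.array(px,float)); d=np.c_[p,np.ones(len(p))]@np.linalg.inv(K).T@R; C=-R.T@t
    return C+d*((z-C[2])/d[:,2])[:,None]
def proj(c,X):
    K,R,t=c; x=(np.atleast_2d(X)@R.T+t)@np.array(K).T; return x[:,:2]/x[:,2:]
def rect(c,mask,z):
    ys,xs=np.nonzero(mask); w=plane(c,np.c_[xs,ys],z)[:,:2].astype(np.float32)*1000
    return cv2.minAreaRect(w)
E
python3 - <<'E'
from h import *
np.set_printoptions(precision=4,suppress=True)
S={n:snapshot(n) for n in('scene','side')}
want={'scene':{'hinge':(408,272)},'side':{'hinge':(217,158),'twin_hinge':(282,285),'small_hinge':(235,296)}}
for n,s in S.items():
    c=cam(s)
    for k,w in want[n].items():
        for f in (place_of,silhouettes):
            L=[d for d in f(s,k) if np.hypot(*(np.array(d['position'])-w))<15]
            if L:
                d=L[0]; z=0 if k=='hinge' else .004
                print(n,k,f.__name__,d['conf'],plane(c,d['position'],z)[0], rect(c,d['mask'],z+.005) if 'mask' in d else '')
    for k,z in(('bay0',.004),('cover_handle',.08),('screw_box',0),('clamp',0),('hex_set',0),('tape_measure',0),('glue',0)):
        for d in place_of(s,k)[:4]: print(n,k,round(d['conf'],2),plane(c,d['position'],z)[0])
    for k in('hex_set','clamp'):
        for d in silhouettes(s,k)[:1]: print(n,k,'mask',rect(c,d['mask'],.015))
im=[]
for n,(x,y) in(('scene',(415,265)),('side',(217,160))):
    im.append(cv2.resize(S[n]['frame'][y-50:y+50,x-60:x+60,::-1],(390,325),interpolation=cv2.INTER_CUBIC))
cv2.imwrite('pics/crop.png',np.hstack(im))
E
```

```text
scene hinge call 0.85 [0.5103 0.1736 0.    ] ((510.9544982910156, 174.17665100097656), (33.40242004394531, 71.33250427246094), 68.36377716064453)
scene bay0 0.9 [ 0.5583 -0.2329  0.004 ]
scene bay0 0.77 [ 0.5725 -0.1318  0.004 ]
scene bay0 0.59 [ 0.4593 -0.123   0.004 ]
scene bay0 0.58 [ 0.4396 -0.2277  0.004 ]
scene cover_handle 0.87 [ 0.5151 -0.134   0.08  ]
scene screw_box 0.83 [ 0.503  -0.1781  0.    ]
scene screw_box 0.26 [0.7896 0.0669 0.    ]
scene clamp 0.86 [0.4753 0.1156 0.    ]
scene clamp 0.62 [0.6935 0.0447 0.    ]
scene tape_measure 0.91 [0.4132 0.0059 0.    ]
scene tape_measure 0.56 [0.7865 0.0612 0.    ]
scene tape_measure 0.37 [ 0.5042 -0.1776  0.    ]
scene tape_measure 0.34 [0.5075 0.1761 0.    ]
scene glue 0.88 [0.6937 0.0503 0.    ]
scene hex_set mask ((521.5061645507812, 246.94212341308594), (26.379024505615234, 105.08526611328125), 67.83143615722656)
scene clamp mask ((458.5233459472656, 88.70497131347656), (80.43102264404297, 169.74635314941406), 72.71944427490234)
side hinge call 0.62 [ 0.5114  0.1707 -0.    ] 
side hinge call 0.69 [0.5152 0.19   0.    ] ((51
[... 439 characters left out ...]
ide cover_handle 0.73 [ 0.5218 -0.144   0.08  ]
side screw_box 0.6 [ 0.516 -0.181  0.   ]
side clamp 0.62 [0.5121 0.1873 0.    ]
side clamp 0.61 [0.4679 0.1129 0.    ]
side clamp 0.25 [ 0.5578 -0.239   0.    ]
side hex_set 0.7 [0.51  0.239 0.   ]
side hex_set 0.66 [ 0.459  0.112 -0.   ]
side hex_set 0.51 [ 0.4511 -0.23    0.    ]
side tape_measure 0.56 [ 0.4175 -0.0009 -0.    ]
side tape_measure 0.3 [ 0.5657 -0.238   0.    ]
side glue 0.7 [0.5121 0.1785 0.    ]
side hex_set mask ((515.8695068359375, 237.968017578125), (38.25956344604492, 103.01848602294922), 69.08336639404297)
side clamp mask ((457.1680603027344, 83.51775360107422), (77.69676208496094, 156.25108337402344), 70.81095886230469)
```

View pics/crop.png

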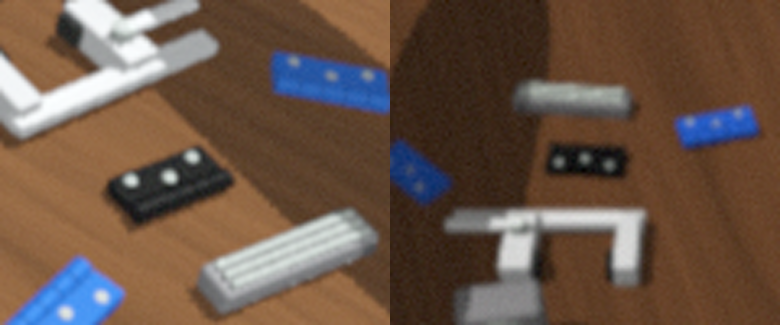

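The crop confirms it: the black hinge has its knuckle towards the hex set, long axis at about -20°. The hex set and the clamp stand about 35–45 mm to either side, so I will go in with the fingers part open. Next I compute the move to a point above the hinge.

```bash
cat >> h.py <<'E'
def goto(p,ydeg,o=None):
    "deltas to put TCP at p, tool down, closing axis at ydeg in world (mod 180)"
    o=o or get_obs(); q=o['tcp_rot']; R=Ro.from_quat([q[1],q[2],q[3],q[0]]).as_matrix()
    d=R.T@(np.array(p)-o['tool_pos'])/.8
    best=None
    for a in(ydeg,ydeg+180):
        y=np.array([np.cos(np.radians(a)),np.sin(np.radians(a)),0]); z=np.array([0,0,-1.])
        r=Ro.from_matrix(R.T@np.c_[np.cross(y,z),y,z]).as_rotvec()/(np.pi/2)
        if best is None or np.linalg.norm(r)<np.linalg.norm(best): best=r
    print('row',np.r_[d,best].round(4).tolist(),'cur y deg',np.degrees(np.arctan2(R[1,1],R[0,1])).round(1),'t',o['t'])
E
python3 - <<'E'
from h import *
import station
goto([.511,.173,.22],69)
print([ (k,v) for k,v in vars(station).items() if 'depth' in k.lower()])
s=snapshot('wrist'); print(s['T_tool_cam'].round(4).tolist(),s['mtx'].tolist())
print(get_obs().keys())
E
```

```text
row [-0.4983, -0.3582, -0.0067, -0.0, 0.0, -0.0295] cur y deg 66.3 t 2.6
[('grip_depth', 0.0188)]
[[0.0002, -0.9641, -0.2655, 0.0754], [1.0, 0.0003, -0.0004, -0.0001], [0.0005, -0.2655, 0.9641, -0.169], [0.0, 0.0, 0.0, 1.0]] [[374.18708569466946, 0.0, 283.75213691504223], [0.0, 374.18708569466946, 209.95348340508002], [0.0, 0.0, 1.0]]
dict_keys(['t', 'qpos', 'qvel', 'joint_efforts', 'tool_pos', 'tcp_rot', 'contact_force', 'ft_torque', 'grasp_force', 'opening'])
```

send_rows:
  deltas:
    - [-0.062, -0.045, -0.001, 0, 0, -0.004]
    - [-0.125, -0.09, -0.002, 0, 0, -0.008]
    - [-0.187, -0.135, -0.003, 0, 0, -0.012]
    - [-0.25, -0.18, -0.004, 0, 0, -0.016]
    - [-0.312, -0.225, -0.005, 0, 0, -0.02]
    - [-0.375, -0.27, -0.006, 0, 0, -0.024]
    - [-0.437, -0.314, -0.007, 0, 0, -0.028]
    - [-0.498, -0.358, -0.007, 0, 0, -0.03]
    - [-0.498, -0.358, -0.007, 0, 0, -0.03]
    - [-0.498, -0.358, -0.007, 0, 0, -0.03]
    - [-0.498, -0.358, -0.007, 0, 0, -0.03]
  claw: 0.35
  grip_force: 25

```text
t: 4.03
tool_pos: [0.5102, 0.1744, 0.2202]
tcp_rot: [-0.0, 0.181, 0.984, 0.0]
contact_force: [0.1, 0.2, -0.6]
opening: 0.062
grasp_force: 0.0
```

Run:
```python
from h import *
o=get_obs(); s=snapshot('wrist'); c=cam(s,o); print(o['tool_pos'],o['opening'],o['t'])
cv2.imwrite('pics/w1.png',s['frame'][:,:,::-1])
for d in silhouettes(s,'hinge'): 
    print(d['conf'],d['position'],rect(c,d['mask'],.009), s['frame'][d['mask']].mean(0))
for d in place_of(s,'hinge'): print(d['conf'],d['position'],plane(c,d['position'],0))
```

```text
[0.51023381 0.17436978 0.22024472] 0.061951923222539194 4.025
0.93 [283.7, 181.6] ((509.6269836425781, 174.1148223876953), (29.883567810058594, 64.27670288085938), 68.56901550292969) [62.65497738 61.62443439 62.65158371]
0.88 [258.3, 33.2] ((371.18603515625, 202.6487579345703), (31.657812118530273, 65.19599151611328), 27.93008804321289) [124.31252601 174.63337495 244.20432792]
0.82 [321.8, 275.4] ((621.405517578125, 177.7265625), (31.027481079101562, 66.17222595214844), 85.8560562133789) [103.80067797 153.45966102 232.91728814]
0.76 [282.7, 181.4] [[0.51021629 0.17301373 0.        ]]
0.74 [259.6, 34.2] [[0.36887599 0.20329276 0.        ]]
0.61 [319.6, 273.9] [[0.6244714  0.17415342 0.        ]]
```

View pics/w1.png

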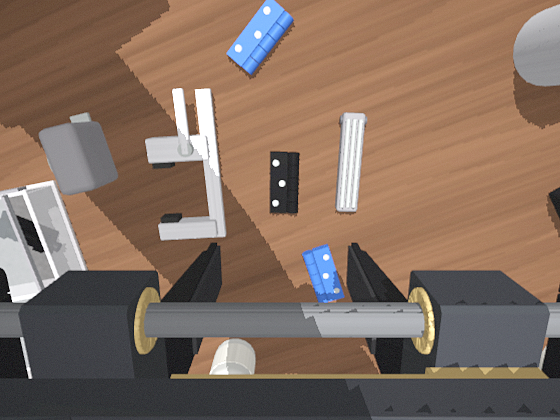

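Wrist view: the black hinge is at (284,182), between the clamp on the left and the hex set at (350,163). It measures 30 x 64 mm, centred under the TCP and aligned. I descend.

send_rows:
  deltas:
    - [0, 0, 0.06, 0, 0, 0]
    - [0, 0, 0.12, 0, 0, 0]
    - [0, 0, 0.18, 0, 0, 0]
    - [0, 0, 0.22, 0, 0, 0]
    - [0, 0, 0.25, 0, 0, 0]
    - [0, 0, 0.265, 0, 0, 0]
    - [0, 0, 0.271, 0, 0, 0]
    - [0, 0, 0.271, 0, 0, 0]

```text
t: 5.18
tool_pos: [0.5113, 0.1735, 0.0041]
tcp_rot: [0.0, 0.182, 0.983, 0.0]
contact_force: [0.2, -0.4, 0.4]
opening: 0.0619
grasp_force: 0.0
```

send_rows:
  deltas:
    - [0, 0, 0, 0, 0, 0]
    - [0, 0, 0, 0, 0, 0]
    - [0, 0, 0, 0, 0, 0]
    - [0, 0, 0, 0, 0, 0]
    - [0, 0, 0, 0, 0, 0]
    - [0, 0, 0, 0, 0, 0]
  claw: 1
  grip_force: 25

```text
t: 5.92
tool_pos: [0.511, 0.1732, 0.0037]
tcp_rot: [0.0, 0.182, 0.983, 0.0]
contact_force: [-0.6, -1.0, 1.9]
opening: 0.0296
grasp_force: 25.0
```

send_rows:
  deltas:
    - [0, 0, -0.03, 0, 0, 0]
    - [0, 0, -0.08, 0, 0, 0]
    - [0, 0, -0.14, 0, 0, 0]
    - [0, 0, -0.2, 0, 0, 0]
    - [0, 0, -0.26, 0, 0, 0]
    - [0, 0, -0.3, 0, 0, 0]
    - [0, 0, -0.3, 0, 0, 0]

```text
t: 6.8
tool_pos: [0.5123, 0.1736, 0.2463]
tcp_rot: [0.003, 0.182, 0.983, 0.001]
contact_force: [-0.4, 0.4, -1.3]
opening: 0.0296
grasp_force: 25.0
```

Run:
```python
from h import *
goto([.54,-.23,.24],-6)
goto([.54,-.23,.24],84)
print(get_obs()['qpos'].round(2))
```

```text
row [-0.2127, -0.4587, 0.0075, 0.0038, 0.0013, 0.8339] cur y deg 69.1 t 6.8
row [-0.2127, -0.4587, 0.0075, 0.0016, 0.0033, -0.1661] cur y deg 69.1 t 6.8
[ 0.23 -0.14  1.86 -0.    1.42 -0.98]
```

send_rows:
  deltas:
    - [-0.025, -0.05, -0.01, 0, 0, -0.02]
    - [-0.05, -0.11, -0.02, 0, 0, -0.04]
    - [-0.08, -0.17, -0.035, 0, 0, -0.06]
    - [-0.11, -0.23, -0.05, 0, 0, -0.08]
    - [-0.14, -0.29, -0.06, 0, 0, -0.1]
    - [-0.165, -0.35, -0.065, 0, 0, -0.13]
    - [-0.19, -0.41, -0.067, 0, 0, -0.15]
    - [-0.21, -0.43, -0.067, 0, 0, -0.166]
    - [-0.21, -0.43, -0.067, 0, 0, -0.166]
    - [-0.21, -0.43, -0.067, 0, 0, -0.166]
    - [-0.21, -0.43, -0.067, 0, 0, -0.166]

```text
t: 8.18
tool_pos: [0.5445, -0.207, 0.2963]
tcp_rot: [-0.0, 0.052, 0.999, 0.0]
contact_force: [0.3, -0.1, 0.2]
opening: 0.0293
grasp_force: 25.0
```

Run:
```python
from h import *
np.set_printoptions(precision=4,suppress=True)
o=get_obs(); s=snapshot('wrist'); c=cam(s,o); print(o['tool_pos'],o['opening'],o['t'])
cv2.imwrite('pics/w2.png',s['frame'][:,:,::-1])
for d in silhouettes(s,'twin_hinge'): print('m',d['conf'],d['position'],rect(c,d['mask'],.013))
for k,z in(('twin_hinge',.004),('bay0',.004),('cover_handle',.08),('screw_box',0)):
  for d in place_of(s,k): print(k,d['conf'],d['position'],plane(c,d['position'],z))
```

```text
[ 0.5445 -0.207   0.2963] 0.029309042577307255 8.175
m 0.86 [257.5, 181.8] ((554.66162109375, -242.28338623046875), (31.65144920349121, 65.8785400390625), 33.49927520751953)
m 0.86 [143.9, 141.9] ((492.6654968261719, -370.10260009765625), (63.264739990234375, 31.415817260742188), 18.232898712158203)
m 0.47 [317.7, 126.7] ((514.396484375, -174.6419677734375), (237.64678955078125, 245.1739959716797), 80.22066497802734)
twin_hinge 0.76 [145.1, 142.4] [[ 0.4932 -0.3714  0.004 ]]
bay0 0.95 [267.6, 91.8] [[ 0.4502 -0.2162  0.004 ]]
bay0 0.69 [262.4, 178.0] [[ 0.5516 -0.2344  0.004 ]]
cover_handle 0.57 [345.3, 148.4] [[ 0.5164 -0.1407  0.08  ]]
screw_box 0.77 [308.4, 139.6] [[ 0.5107 -0.173   0.    ]]
```

View pics/w2.png

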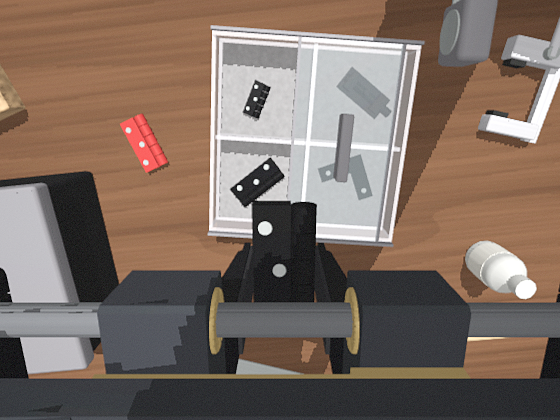

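The wrist view shows the twin at (257,182) in the lower-left open compartment, with the red look-alike outside the box at (144,142). The cover (handle at 345,148) overhangs that compartment's inner side by about 20 mm. There is still room for the hinge on top of the twin, aligned with it and kept a little away from the cover.

Run:
```python
from h import *
goto([.554,-.2455,.12],33.5)
```

```text
row [-0.0163, -0.0457, 0.2216, 0.0, 0.0003, 0.5613] cur y deg 84.0 t 8.475
```

send_rows:
  deltas:
    - [-0.003, -0.008, 0.03, 0, 0, 0.1]
    - [-0.006, -0.016, 0.07, 0, 0, 0.2]
    - [-0.009, -0.024, 0.11, 0, 0, 0.3]
    - [-0.012, -0.032, 0.15, 0, 0, 0.4]
    - [-0.014, -0.04, 0.19, 0, 0, 0.5]
    - [-0.016, -0.046, 0.215, 0, 0, 0.561]
    - [-0.016, -0.046, 0.222, 0, 0, 0.561]
    - [-0.016, -0.046, 0.222, 0, 0, 0.561]
    - [-0.016, -0.046, 0.222, 0, 0, 0.561]

```text
t: 9.6
tool_pos: [0.5544, -0.2463, 0.121]
tcp_rot: [0.001, 0.473, 0.881, -0.0]
contact_force: [-0.1, 0.5, -1.2]
opening: 0.0296
grasp_force: 25.0
```

Run:
```python
from h import *
goto([.554,-.2455,.023],33.5)
o=get_obs();print(o['tool_pos'],o['contact_force'])
s=snapshot('side'); cv2.imwrite('pics/s2.png',cv2.resize(s['frame'][180:360,150:390,::-1],(800,600),interpolation=cv2.INTER_CUBIC))
```

```text
row [0.0013, -0.0, 0.1225, 0.0007, 0.0014, 0.0006] cur y deg 33.6 t 9.6
[ 0.55439227 -0.24628171  0.12102678] [-0.05078582  0.52108365 -1.19507918]
```

View pics/s2.png

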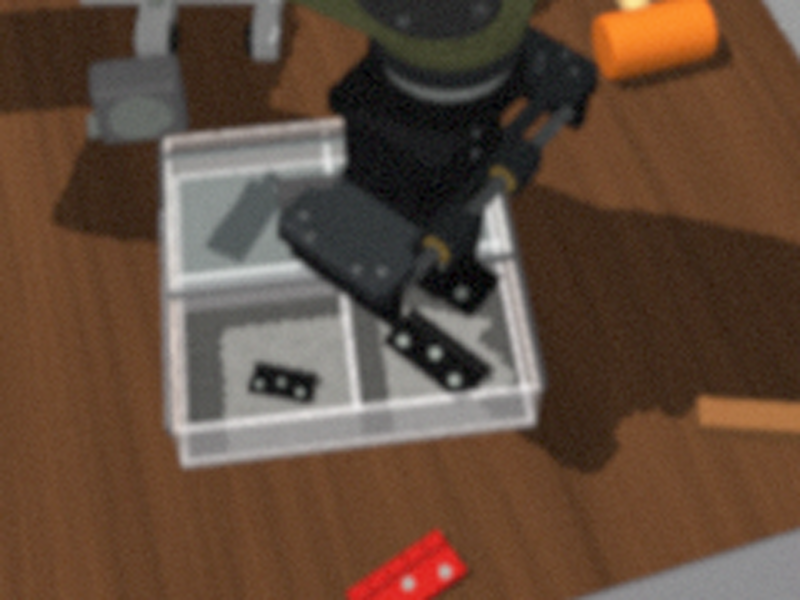

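The side view shows the hinge hanging parallel above the twin (crop 440,360), clear of the walls. I lower it.

send_rows:
  deltas:
    - [0.001, 0, 0.03, 0, 0, 0]
    - [0.001, 0, 0.06, 0, 0, 0]
    - [0.001, 0, 0.085, 0, 0, 0]
    - [0.001, 0, 0.1, 0, 0, 0]
    - [0.001, 0, 0.11, 0, 0, 0]
    - [0.001, 0, 0.117, 0, 0, 0]
    - [0.001, 0, 0.121, 0, 0, 0]
    - [0.001, 0, 0.121, 0, 0, 0]

```text
t: 10.65
tool_pos: [0.5533, -0.2455, 0.0228]
tcp_rot: [0.0, 0.473, 0.881, -0.0]
contact_force: [0.3, -0.2, -0.7]
opening: 0.0296
grasp_force: 25.0
```

No contact on the way down. I release with a small opening and then lift.

send_rows:
  deltas:
    - [0, 0, 0, 0, 0, 0]
    - [0, 0, 0, 0, 0, 0]
    - [0, 0, 0, 0, 0, 0]
    - [0, 0, 0, 0, 0, 0]
  claw: 0.55

```text
t: 11.15
tool_pos: [0.5532, -0.2454, 0.0228]
tcp_rot: [0.0, 0.473, 0.881, -0.0]
contact_force: [-0.8, 0.7, 0.1]
opening: 0.0428
grasp_force: 0.0
```

send_rows:
  deltas:
    - [0, 0, -0.02, 0, 0, 0]
    - [0, 0, -0.06, 0, 0, 0]
    - [0, 0, -0.12, 0, 0, 0]
    - [0, 0, -0.18, 0, 0, 0]
    - [0, 0, -0.25, 0, 0, 0]
    - [0, 0, -0.32, 0, 0, 0]
    - [0, 0, -0.32, 0, 0, 0.1]
    - [0, 0, -0.32, 0, 0, 0.2]
    - [0, 0, -0.32, 0, 0, 0.3]
    - [0, 0, -0.32, 0, 0, 0.4]
    - [0, 0, -0.32, 0, 0, 0.48]
    - [0, 0, -0.32, 0, 0, 0.48]

```text
t: 12.65
tool_pos: [0.5532, -0.2454, 0.2798]
tcp_rot: [0.001, 0.764, 0.645, 0.0]
contact_force: [0.5, 0.1, -0.0]
opening: 0.0428
grasp_force: 0.0
```

Run:
```python
from h import *
np.set_printoptions(precision=4,suppress=True)
o=get_obs(); s=snapshot('wrist'); c=cam(s,o); print(o['tool_pos'],o['opening'],o['t'])
cv2.imwrite('pics/w3.png',s['frame'][:,:,::-1])
for k in ('twin_hinge','cover_handle'):
  for d in silhouettes(s,k): print(k,d['conf'],d['position'],rect(c,d['mask'],.02 if k[0]=='t' else .05))
for k,z in(('bay0',.004),('cover_handle',.08),('screw_box',0)):
  for d in place_of(s,k): print(k,d['conf'],d['position'],plane(c,d['position'],z))
```

```text
[ 0.5532 -0.2454  0.2798] 0.04281125473945801 12.65
twin_hinge 0.62 [289.8, 159.4] ((561.8707275390625, -229.87745666503906), (25.762741088867188, 66.62095642089844), 54.595115661621094)
cover_handle 0.88 [232.5, 80.7] ((516.2657470703125, -140.31512451171875), (112.26704406738281, 217.78834533691406), 80.1164779663086)
bay0 0.83 [197.0, 165.1] [[ 0.4519 -0.2206  0.004 ]]
bay0 0.6 [284.4, 164.0] [[ 0.555  -0.2368  0.004 ]]
cover_handle 0.63 [229.5, 83.3] [[ 0.5187 -0.1424  0.08  ]]
screw_box 0.69 [240.2, 118.8] [[ 0.5129 -0.1766  0.    ]]
```

View pics/w3.png

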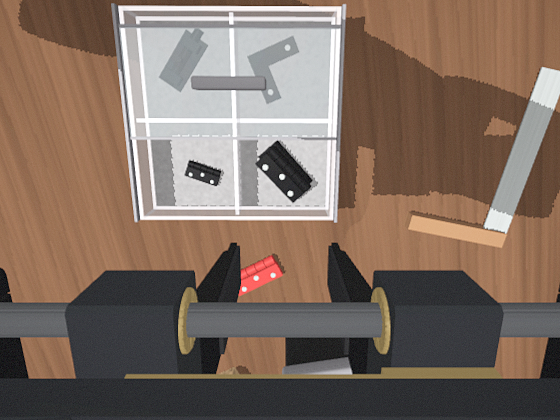

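The hinge now lies stacked on the twin at (285,172); the other parts look undisturbed. Next I close the gripper, set it down behind the handle (at 230,83) on its far side, and push.

Run:
```python
from h import *
goto([.5227,-.1114,.11],-9.9)
```

```text
row [0.1588, -0.0656, 0.211, 0.0001, 0.0001, 0.0027] cur y deg -9.7 t 12.95
```

send_rows:
  deltas:
    - [0.05, -0.02, 0.03, 0, 0, 0.003]
    - [0.1, -0.04, 0.07, 0, 0, 0.003]
    - [0.14, -0.06, 0.11, 0, 0, 0.003]
    - [0.159, -0.066, 0.15, 0, 0, 0.003]
    - [0.159, -0.066, 0.19, 0, 0, 0.003]
    - [0.159, -0.066, 0.211, 0, 0, 0.003]
    - [0.159, -0.066, 0.211, 0, 0, 0.003]
    - [0.159, -0.066, 0.24, 0, 0, 0.003]
    - [0.159, -0.066, 0.262, 0, 0, 0.003]
    - [0.159, -0.066, 0.27, 0, 0, 0.003]
    - [0.159, -0.066, 0.27, 0, 0, 0.003]
    - [0.159, -0.066, 0.27, 0, 0, 0.003]
  claw: 1

```text
t: 14.45
tool_pos: [0.5232, -0.1114, 0.0636]
tcp_rot: [0.001, 0.766, 0.643, 0.0]
contact_force: [-0.4, 1.0, -0.3]
opening: 0.0002
grasp_force: 0.0
```

Run:
```python
from h import *
o=get_obs(); print(o['tool_pos'],o['contact_force'],o['opening'])
goto([.5073,-.2127,.063],-9.9)
```

```text
[ 0.52320419 -0.11136873  0.06356569] [-0.39304431  1.00960948 -0.29237918] 0.00020607124430484737
row [-0.1282, 0.0024, 0.0007, 0.0009, 0.0001, -0.0008] cur y deg -10.0 t 14.45
```

Push to about 8 mm short, slowly.

send_rows:
  deltas:
    - [-0.008, 0, 0, 0, 0, 0]
    - [-0.016, 0, 0, 0, 0, 0]
    - [-0.024, 0, 0, 0, 0, 0]
    - [-0.032, 0, 0, 0, 0, 0]
    - [-0.04, 0.001, 0, 0, 0, 0]
    - [-0.048, 0.001, 0, 0, 0, 0]
    - [-0.056, 0.001, 0, 0, 0, 0]
    - [-0.064, 0.001, 0, 0, 0, 0]
    - [-0.072, 0.001, 0, 0, 0, 0]
    - [-0.08, 0.001, 0, 0, 0, 0]
    - [-0.088, 0.002, 0, 0, 0, 0]
    - [-0.096, 0.002, 0, 0, 0, 0]
    - [-0.104, 0.002, 0, 0, 0, 0]
    - [-0.11, 0.002, 0, 0, 0, 0]
    - [-0.115, 0.002, 0, 0, 0, 0]
    - [-0.118, 0.002, 0, 0, 0, 0]
    - [-0.118, 0.002, 0, 0, 0, 0]
    - [-0.118, 0.002, 0, 0, 0, 0]

```text
t: 16.7
tool_pos: [0.5082, -0.2048, 0.0631]
tcp_rot: [0.001, 0.766, 0.643, 0.0]
contact_force: [-0.1, 0.1, 0.3]
opening: 0.0003
grasp_force: 0.0
```

send_rows:
  deltas:
    - [-0.003, 0, 0, 0, 0, 0]
    - [-0.006, 0, 0, 0, 0, 0]
    - [-0.008, 0, 0, 0, 0, 0]
    - [-0.008, 0, 0, 0, 0, 0]

```text
t: 17.2
tool_pos: [0.5066, -0.211, 0.0627]
tcp_rot: [0.0, 0.766, 0.643, -0.0]
contact_force: [-0.0, 0.3, -0.5]
opening: 0.0004
grasp_force: 0.1
```

send_rows:
  deltas:
    - [-0.002, 0, 0, 0, 0, 0]
    - [-0.004, 0, 0, 0, 0, 0]
    - [-0.006, 0, 0, 0, 0, 0]
    - [-0.006, 0, 0, 0, 0, 0]

```text
t: 17.7
tool_pos: [0.5064, -0.2116, 0.0627]
tcp_rot: [-0.003, 0.766, 0.643, 0.003]
contact_force: [3.4, 14.7, 4.7]
opening: 0.0003
grasp_force: 7.4
```

Run:
```python
from h import *
o=get_obs(); print(o['tool_pos'],o['contact_force'])
s=snapshot('side'); c=cam(s)
cv2.imwrite('pics/s3.png',cv2.resize(s['frame'][180:360,150:390,::-1],(800,600),interpolation=cv2.INTER_CUBIC))
for d in silhouettes(s,'cover'): print(d['conf'],d['position'],rect(c,d['mask'],.054))
```

```text
[ 0.50640877 -0.21157815  0.06266767] [ 3.38933193 14.6717635   4.73470356]
0.87 [253.0, 278.7] ((502.7594909667969, -230.84640502929688), (111.82070922851562, 214.21151733398438), 79.06661224365234)
```

View pics/s3.png

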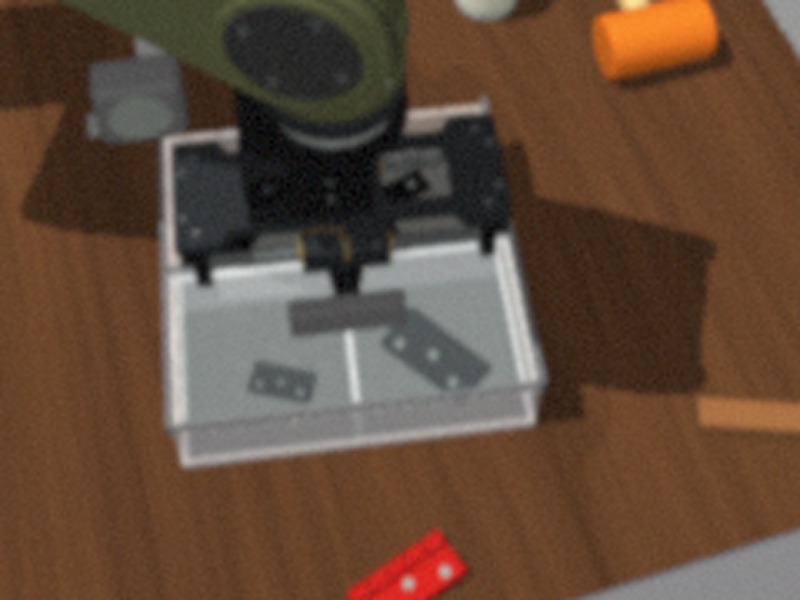

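The cover reached its stop, with 15 N building up at the predicted end, and lies over the twin's compartment. I back off and lift.

send_rows:
  deltas:
    - [0.01, 0, 0, 0, 0, 0]
    - [0.02, 0, 0, 0, 0, 0]
    - [0.025, 0, -0.04, 0, 0, 0]
    - [0.025, 0, -0.1, 0, 0, 0]
    - [0.025, 0, -0.17, 0, 0, 0]
    - [0.025, 0, -0.23, 0, 0, 0]
    - [0.025, 0, -0.25, 0, 0, 0]
    - [0.025, 0, -0.25, 0, 0, 0]

```text
t: 18.8
tool_pos: [0.5095, -0.1959, 0.263]
tcp_rot: [0.001, 0.766, 0.643, 0.0]
contact_force: [0.4, -0.1, -0.7]
opening: 0.0006
grasp_force: 0.0
```

Run:
```python
from h import *
o=get_obs(); s=snapshot('wrist'); c=cam(s,o)
for d in silhouettes(s,'cover'): print(d['conf'],rect(c,d['mask'],.052))
for d in place_of(s,'cover_handle'): print(d['conf'],plane(c,d['position'],.08))
cv2.imwrite('pics/w4.png',s['frame'][:,:,::-1])
```

```text
0.76 ((501.76513671875, -228.031982421875), (112.85772705078125, 216.575927734375), 80.01029205322266)
0.56 [[ 0.5071836  -0.23020306  0.08      ]]
```

View pics/w4.png

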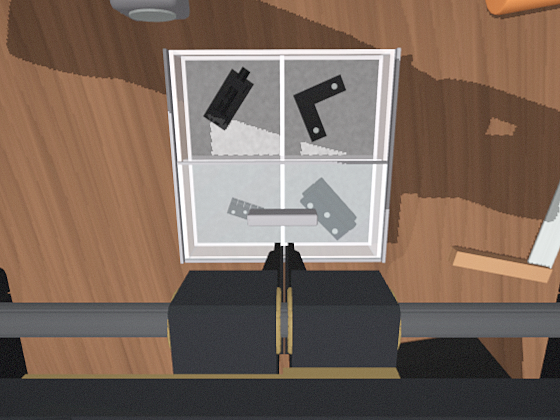

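The wrist view shows the cover fully over the near half (edge at row 160, on the divider). Both hinges lie under it at (328,208), and the bolt and bracket are in their places in the open half. I hand in.

```bash
python3 -c "
from station import *
print(job_done())"
```

```text
the job is handed in; nothing more can be done
None
```

I placed the loose black hinge on top of its twin in the same compartment, slid the cover to its end stop over that half, and handed the job in at about 19 s; no verdict was returned.

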